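# Confirm a pick in the parts stockroom

### The arm

A 7-joint arm with a two-finger parallel gripper is mounted at the origin on the work surface. World frame = base frame: x ahead of the robot, y to its left, z up, the work surface at z = 0. Lengths are in m, angles in rad, forces in N, time in s.
With the tool pointing down it reaches from about 0.4 to 0.9 m from the base axis. Payload 5.6 kg.
Tool frame: the origin (TCP) lies midway between the tips of the shut fingers; the grasp point (between the pads) lies 19 mm behind it; y points along the fingers, z is the direction in which the jaws open and shut, and the axes are right-handed (so a half turn about y gives the same grasp; the last joint's range is limited). The gripper opens to 92 mm and grips with 3 to 60 N. Pads are 20 mm wide; open, the fingers measure 128 mm over their backs; the gripper's body (75 mm by 189 mm) begins 69 mm behind the grasp point.
Start: joints at [1.217, 0.468, -0.012, 1.603, 0.006, 1.071, -0.056], TCP at [0.199, -0.619, 0.215] pointing down, gripper open.
Joint ranges: [-2.53, 2.53], [-0.31, 2.02], [-1.57, 1.55], [0.28, 2.44], [-1.29, 4.43], [0.15, 1.84], [-2.92, 2.92]. Speed limits (rad/s): [2.57, 2.57, 3.14, 3.14, 3.14, 3.14, 3.14].

### API

Orientations are given as a 3x3 rotation matrix whose columns are the frame's x, y, z axes.
In Python, from station import env, effector, solver, viewer, workorder, search_frame, tip_of gives the robot as it stands. Calls block until the motion is done:
- env.reach(position, orientation): joint-space move of the TCP to a pose.
- env.movel(position, frame=None, rate=0.15): straight line of the TCP; frame=None keeps the orientation; rate is the mean speed in m/s.
- env.goto_joints(angles): joint-space move.
- effector.release() and effector.grasp(squeeze=None): open the fingers fully, or close them until they stop; squeeze is the grip in N (None keeps the last).
- env.pause(seconds).
- solver.inverse_kinematics(position, orientation): joint angles nearest the present ones, or None.
- env.sense(): the state.
- viewer.read_camera(name): name is "scene" or "top" or "wrist"; returns (picture, depth): 384x512x3 uint8, red, green, blue; 384x512 float32, m along the optical axis (not along the pixel's ray), 0 where there is no reading.
- viewer.camera_info(name): a dict with "intrinsics" (3x3 intrinsics, pixels), "dist_coeffs" ([k1, k2, p1, p2, k3] as OpenCV has them; the pictures are not rectified), "eye" and "rotation" of the camera in the world; the wrist camera has in their place "T_tool_cam" (4x4, takes a point from camera to tool coordinates, whose origin is the TCP and whose axes are the tool frame's). Camera axes: x right, y up, looking along -z (the intrinsics and any distortion apply to the point x, -y, -z); pixel columns grow to the right and rows downward; lengths in m; the calibration is good to about 2 mm. A picture is of the moment at which its call begins: read the wrist's pose just before it. camera_info takes no time and is no camera call.
A pose or a line that the arm cannot do raises env.PlanningError and nothing moves.
- workorder.finish_job(): hands the job in, once; it reports no verdict.
Trained networks look in the newest picture that a camera, given by its name, has taken for a name from the list of things; names that differ only in an ending like _2 or _b are one class to them, and where a whole thing is asked for, a point or a joint stands for the part that bears it (a point fixed in the world has none). Each returns a list of dicts, best first, with "score" (0 to 1); they miss things now and then, are a little off and sometimes report something else, mostly with a low value. They report only what shows in the picture. A call takes as long as a camera call. They do not tell look-alikes from the thing itself.
- search_frame(camera, name): "at" ([x, y, z] in m, in world coordinates, good to about 4 mm: the middle of the surface that is visible of it).
- tip_of(camera, name): "at" ([x, y, z] in m, in world coordinates, good to about 4 mm: a listed point, or the origin of a listed thing).
The state is a dict: "t": time; "joint_positions": joint angles; "joint_velocities": joint speeds; "tau": joint torques, N m; "ee_pos": TCP position; "tcp_rot": TCP orientation; "wrist_force": force on the tool from outside, world axes, zero at the start; "moment": the same for the moment, N m; "gripper_width": finger opening in m.
Only numpy, scipy, OpenCV 4.12 (cv2) and the standard library are available. Lean on these libraries where they do the work, as an engineer would, in place of code of your own. Each camera call takes 0.05 s, during which the arm holds its last target.

### The job

Confirm the pick from the blue bin: with the fingertips gently press the white button in front of the blue bin fully down and let it come up again, then gently press the green button on the grey console fully down, where it latches, and withdraw. Leave the other bins and their buttons untouched and do not move the cartons or the pulley; nothing is to be picked up.

Things in the scene. Friction and masses are not known exactly. Their poses are not given: they have to be found in the camera images.
- bin_blue: Fixed pick station: black button block (60 x 70 mm, top at 35 mm) at the front, behind it an open blue bin with brown cartons. Origin on the bench under the button's centre. Own +x points from button to bin: the bin spans x 50 to 200, y -60 to +60 mm; walls reach 81 mm above the bench, front lip 46 mm. Stations and console swap places from run to run.
- confirm_blue_top (a point): Centre of the top face of the round white confirm button (34 mm across) in front of the blue bin, 49 mm above the bench when up. It stands 14 mm proud of its block, is pressed straight down and travels 6 mm.
- confirm_blue (a joint): How far the blue bin's confirm button is pressed: 0 up, 0.006 m fully down. Spring return: about 1 N starts it, 4 N holds it fully down, and it comes back up by itself.
- bin_yellow: Fixed pick station: black button block (60 x 70 mm, top at 35 mm) at the front, behind it an open yellow bin with steel cylinders. Origin on the bench under the button's centre. Own +x points from button to bin: the bin spans x 50 to 200, y -60 to +60 mm; walls reach 81 mm above the bench, front lip 46 mm. Stations and console swap places from run to run.
- confirm_yellow_top (a point): Centre of the top face of the round white confirm button (34 mm across) in front of the yellow bin, 49 mm above the bench when up. It stands 14 mm proud of its block, is pressed straight down and travels 6 mm.
- confirm_yellow (a joint): How far the yellow bin's confirm button is pressed: 0 up, 0.006 m fully down. Spring return: about 1 N starts it, 4 N holds it fully down, and it comes back up by itself.
- bin_red: Fixed pick station: black button block (60 x 70 mm, top at 35 mm) at the front, behind it an open red bin with white boxes. Origin on the bench under the button's centre. Own +x points from button to bin: the bin spans x 50 to 200, y -60 to +60 mm; walls reach 81 mm above the bench, front lip 46 mm. Stations and console swap places from run to run.
- confirm_red_top (a point): Centre of the top face of the round white confirm button (34 mm across) in front of the red bin, 49 mm above the bench when up. It stands 14 mm proud of its block, is pressed straight down and travels 6 mm.
- confirm_red (a joint): How far the red bin's confirm button is pressed: 0 up, 0.006 m fully down. Spring return: about 1 N starts it, 4 N holds it fully down, and it comes back up by itself.
- console: Grey order console, fixed to the bench: a box 115 mm (x) by 110 mm (y), 40 mm high, with a green mushroom button on a yellow ring. Origin: on the bench directly under the centre of the green button; the box spans x -40 to +75 mm.
- order_done_top (a point): Centre of the top of the green order-complete button (44 mm across, slightly domed), 61 mm above the bench when up. It is pressed straight down, travels 8 mm, and latches: it stays where it is left.
- order_done (a joint): How far the green button is pressed: 0 up, 0.008 m fully down. No spring: it moves under about 3.5 to 5 N and stays down.
- carton_brown_center (a point): Centre of a loose brown carton, 70 x 55 mm and 50 mm high, standing on the bench nearer the robot than the stations. Not part of the job.
- carton_white_center (a point): Centre of a loose white carton, 45 x 45 mm and 65 mm high, standing on the bench nearer the robot than the stations. Not part of the job.
- pulley_center (a point): Centre of a loose aluminium pulley, 68 mm across and 40 mm high with its hub up, on the bench nearer the robot than the stations. Not part of the job.
There are look-alikes about, which are no part of the job. Several things have the shape of the console; the one meant has the colours described above.

How it is judged:
On the way, in this order (a step that is already met when the one before it is completed fails the run):
1. the blue bin's button is pressed down while the green one is still up (value of joint confirm_blue above 0.0045 m and value of joint order_done below 0.002 m), for 0.05 s.
2. the blue bin's button has come up again, the green one not yet pressed (value of joint confirm_blue below 0.001 m and value of joint order_done below 0.002 m), for 0.1 s.
3. the green button is pressed fully down (value of joint order_done above 0.0065 m), for 0.1 s.
At the end, for the whole second after the job is handed in: The green button is latched down (at least 6.5 of its 8 mm), the three white buttons are up (within 1 mm), and the cartons and the pulley stand where they were (within 10 mm) (value of joint order_done above 0.0065 m and value of joint each of confirm_blue, confirm_yellow, confirm_red below 0.001 m and distance of each of carton_brown_center, carton_white_center, pulley_center from where it was at the start of the episode below 0.01 m); the robot touches nothing.
It fails at once if the yellow or red bin or its button is touched (over 1 N) or its button pressed (over 1 mm) (contact force between anything else and bin_yellow above 1 N or contact force between anything else and bin_red above 1 N or value of joint any of confirm_yellow, confirm_red above 0.001 m).
It fails at once if the blue bin's station is pressed roughly (over 40 N) (contact force between anything else and bin_blue above 40 N).
It fails at once if the console is pressed roughly (over 40 N) (contact force between anything else and console above 40 N).
It fails at once if a carton or the pulley is moved or lifted (over 10 mm) (distance of any of carton_brown_center, carton_white_center, pulley_center from where it was at the start of the episode above 0.01 m).
It also fails if it takes over 38 s, if anything falls off the work surface, if the arm or the gripper's body presses on something with over 40 N, if the wrist force passes 120 N, or if a joint passes its speed limit or range.

## Working session

There is one attempt and no reset: what is moved stays moved. The work goes in short steps, each a Python script; the robot and the scene stay as the last script left them, time stands still between calls to the robot, and variables do not carry over. Pictures are saved under pics/ and viewed, and the job is handed in when it is done.

```bash
ls; mkdir -p pics
python3 - <<'E'
from station import env, viewer, search_frame, tip_of
import cv2, numpy as np
for c in ("scene","top"):
    p,d=viewer.read_camera(c); cv2.imwrite(f"pics/{c}0.png",p[:,:,::-1]); np.savez(f"{c}0.npz",p=p,d=d)
    i=viewer.camera_info(c); print(c,i)
    for n in ("confirm_blue_top","order_done_top","confirm_yellow_top","confirm_red_top"):
        print(n,[(np.round(r["at"],3),round(r["score"],2)) for r in tip_of(c,n)])
s=env.sense(); print(s["t"],s["ee_pos"],s["tcp_rot"],s["gripper_width"],s["wrist_force"])
E
```

```text
pics
scene {'intrinsics': array([[359.5932588 ,   0.        , 255.74785267],
       [  0.        , 359.5932588 , 195.14960251],
       [  0.        ,   0.        ,   1.        ]]), 'dist_coeffs': array([-0.04184645,  0.        ,  0.        ,  0.        ,  0.        ]), 'eye': array([0.92351565, 0.20054894, 0.71249839]), 'rotation': array([[-0.33545525, -0.76768347,  0.54601453],
       [ 0.94199183, -0.26657198,  0.20393817],
       [-0.01100779,  0.58275336,  0.81257452]])}
confirm_blue_top [(array([0.582, 0.092, 0.05 ]), 0.56)]
order_done_top [(array([0.592, 0.276, 0.062]), 0.97), (array([0.402, 0.4  , 0.065]), 0.76)]
confirm_yellow_top [(array([ 0.562, -0.094,  0.049]), 0.59)]
confirm_red_top [(array([ 0.549, -0.288,  0.048]), 0.45)]
top {'intrinsics': array([[384.08063301,   0.        , 254.47403529],
       [  0.        , 384.08063301, 193.22288988],
       [  0.        ,   0.        ,   1.        ]]), 'dist_coeffs': array([-0.08025879,  0.        ,  0.        ,  0.        ,  0.        ]), 'eye': array([0.41582727, 0.06827223, 1.14004195]), 'rotation': array([[ 0.00363279,  0.99668786, -0.08124105],
       [-0.99986477,  0.00492334,  0.01569085],
       [ 0.01603885,  0.08117306,  0.99657097]])}
confirm_blue_top [(array([0.589, 0.09 , 0.052]), 0.52)]
order_done_top [(array([0.405, 0.402, 0.06 ]), 0.62), (array([0.592, 0.273, 0.062]), 0.55)]
confirm_yellow_top [(array([ 0.564, -0.096,  0.05 ]), 0.51)]
confirm_red_top [(array([ 0.551, -0.285,  0.051]), 0.5)]
0.5 [ 0.1987374  -0.61884513  0.2145545 ] [[-9.52111308e-01 -4.55362437e-05  3.05751623e-01]
 [-3.05751624e-01  1.99028720e-05 -9.52111309e-01]
 [ 3.72702371e-05 -9.99999999e-01 -3.28725300e-05]] 0.09181646592336634 [-0.12889763  0.03500173 -1.09952967]
```

View pics/scene0.png

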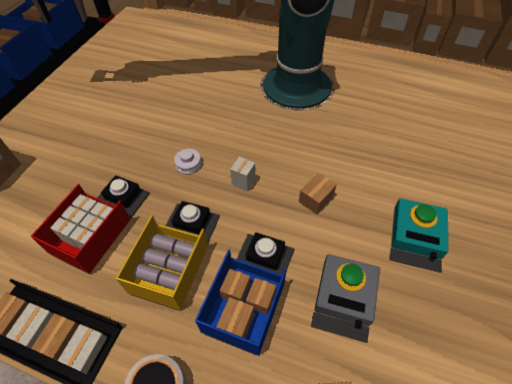

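View pics/top0.png

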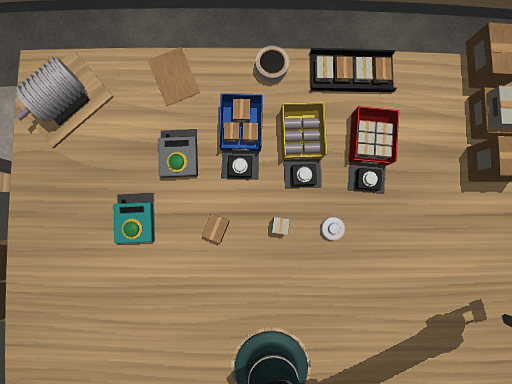

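There are two console-shaped candidates:
- **Grey body:** top (177,161), scene (352,275).
- **Teal body:** top (131,229), scene (425,215).

The grey one, with the green button on a yellow ring, fits the description. The blue station is at top (240,166), scene (265,247). I'll check both in enlarged crops and measure from depth.

```bash
cat > h.py <<'E'
import numpy as np, cv2
from station import viewer
def world(c,px,dep):
    i=viewer.camera_info(c); px=np.asarray(px,float).reshape(-1,1,2)
    n=cv2.undistortPoints(px,i["intrinsics"],i["dist_coeffs"]).reshape(-1,2)
    dep=np.asarray(dep,float).reshape(-1)
    pc=np.c_[n[:,0]*dep,-n[:,1]*dep,-dep]
    return pc@i["rotation"].T+i["eye"]
E
python3 - <<'E'
from h import *
T={}
for c,(bw,bg) in {"scene":((265,247),(352,275)),"top":((240,166),(177,161))}.items():
    z=np.load(c+"0.npz"); p,d=z["p"],z["d"]
    hsv=cv2.cvtColor(p,cv2.COLOR_RGB2HSV).astype(int)
    white=(hsv[...,1]<50)&(hsv[...,2]>140); green=(hsv[...,0]>45)&(hsv[...,0]<80)&(hsv[...,1]>120)
    for nm,m,(u,v),zt in (("blue",white,bw,.049),("green",green,bg,.061)):
        vv,uu=np.where(m); k=(abs(uu-u)<18)&(abs(vv-v)<18); vv,uu=vv[k],uu[k]
        w=world(c,np.c_[uu,vv],d[vv,uu])
        t=w[w[:,2]>zt-.006]
        q=t[:,:2].astype(np.float32)
        (cx,cy),r=cv2.minEnclosingCircle(q)
        print(c,nm,len(w),len(t),"mean",t.mean(0).round(4),"circ",round(cx,4),round(cy,4),round(r,4),"z",np.percentile(w[:,2],[5,50,95]).round(4))
    x0,y0=(200,180) if c=="scene" else (100,85)
    cr=p[y0:y0+170,x0:x0+260] if c=="scene" else p[y0:y0+170,x0:x0+200]
    cv2.imwrite(f"pics/crop_{c}.png",cv2.resize(cr[:,:,::-1],None,fx=3,fy=3,interpolation=cv2.INTER_CUBIC))
E
```

```text
scene blue 263 177 mean [0.5933 0.0953 0.0545] circ 0.7484 0.1457 0.1836 z [0.0344 0.0462 0.0487]
scene green 356 341 mean [0.5997 0.2755 0.0593] circ 0.5984 0.2759 0.0211 z [0.0554 0.0594 0.0615]
top blue 159 102 mean [0.5861 0.0946 0.0496] circ 0.5867 0.0945 0.0166 z [0.0357 0.0479 0.0527]
top green 176 173 mean [0.5915 0.2715 0.0797] circ 0.5145 0.1774 0.1472 z [0.0565 0.0612 0.0654]
```

View pics/crop_top.png

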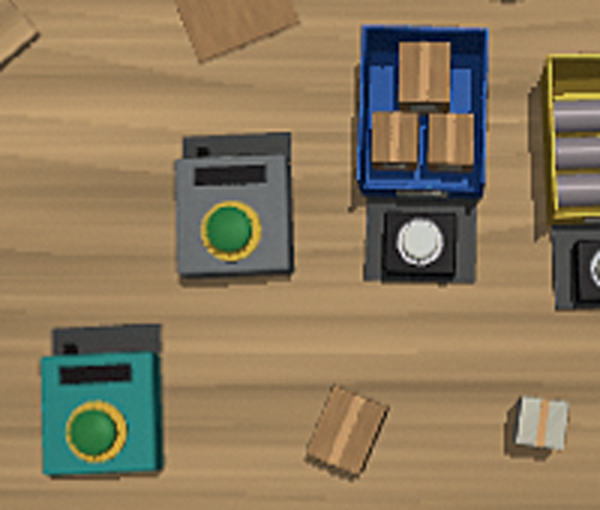

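The crop shows the grey console's button at (232,230), with a yellow ring and grey body. The teal look-alike is at (96,432). The blue bin with brown cartons has its white button at (420,240). I'll shut the gripper, move above the blue button and refine the position there.

Run:
```python
from h import *
from station import env, effector, viewer, tip_of
for c,(bw,bg) in {"scene":((265,247),(352,275)),"top":((240,166),(177,161))}.items():
    z=np.load(c+"0.npz"); p,d=z["p"],z["d"]
    hsv=cv2.cvtColor(p,cv2.COLOR_RGB2HSV).astype(int)
    white=(hsv[...,1]<50)&(hsv[...,2]>140); green=(hsv[...,0]>45)&(hsv[...,0]<80)&(hsv[...,1]>120)
    for nm,m,(u,v),zt in (("blue",white,bw,.049),("green",green,bg,.059)):
        n,l,st,ce=cv2.connectedComponentsWithStats(m.astype(np.uint8))
        vv,uu=np.where(l==l[v,u]); w=world(c,np.c_[uu,vv],d[vv,uu]); t=w[abs(w[:,2]-zt)<.006]
        print(c,nm,len(t),"median",np.median(t,0).round(4),"mid",((t.min(0)+t.max(0))/2).round(4),"ext",np.ptp(t,axis=0).round(4))
R=np.array([[-1,0,0],[0,0,-1],[0,-1,0]],float)  # columns x=(-1,0,0), y=(0,0,-1), z=(0,-1,0)
np.save("R.npy",R); print(np.linalg.det(R))
effector.grasp(10)
env.reach([0.586,0.094,0.16],R)
s=env.sense(); print(s["t"],s["ee_pos"],s["wrist_force"],s["gripper_width"])
p,d=viewer.read_camera("wrist"); cv2.imwrite("pics/w1.png",p[:,:,::-1])
print(tip_of("wrist","confirm_blue_top"))
p,d=viewer.read_camera("scene"); cv2.imwrite("pics/s1.png",p[:,:,::-1])
```

```text
scene blue 175 median [0.5899 0.0943 0.0471] mid [0.5889 0.0941 0.047 ] ext [0.0314 0.0322 0.0065]
scene green 350 median [0.6004 0.2755 0.0594] mid [0.5988 0.2754 0.0585] ext [0.0406 0.0404 0.0095]
top blue 102 median [0.5857 0.0956 0.0498] mid [0.5856 0.0944 0.049 ] ext [0.0299 0.0317 0.0112]
top green 163 median [0.5942 0.2746 0.061 ] mid [0.5951 0.2748 0.0592] ext [0.0409 0.0403 0.0114]
1.0
4.7 [0.58624507 0.09295862 0.15991743] [ 0.57474138  0.17265068 -0.35126711] 0.0004839441110424781
[{'at': [0.5851, 0.0926, 0.0474], 'score': 0.6}]
```

View pics/w1.png

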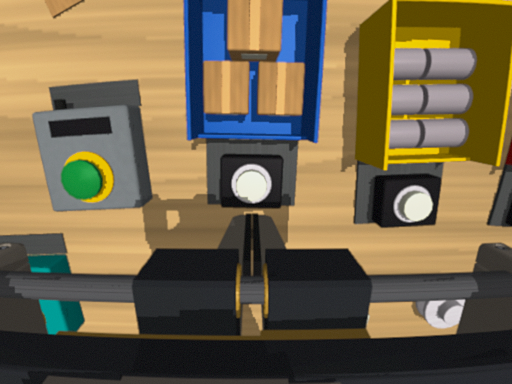

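View pics/s1.png

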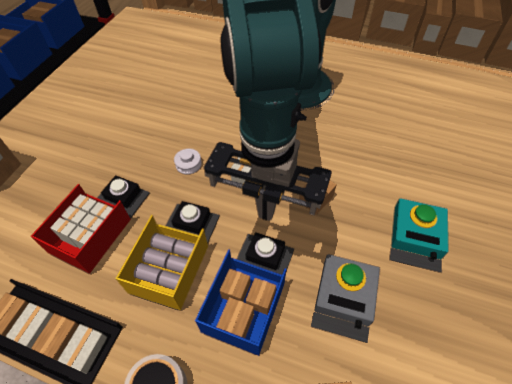

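The wrist view shows the white blue-bin button at (251,184), straight ahead of the closed fingertips, and the scene view shows the fingers above that block. The measurements agree on about (0.587, 0.094), so I'll press it with force monitoring.

```bash
cat > press.py <<'E'
import numpy as np
from station import env
def press(x,y,ztop,travel,flim):
    env.movel([x,y,ztop+.008],rate=.1); env.pause(.15)
    b=env.sense()["wrist_force"][2]; n0=env.sense()["t"]; print("base",round(b,2),"t",n0)
    z=ztop+.004
    while z>ztop-travel-.0035:
        env.movel([x,y,z],rate=.03); s=env.sense(); f=s["wrist_force"][2]-b
        print("cmd %.4f z %.4f f %.2f t %.2f xy %s"%(z,s["ee_pos"][2],f,s["t"],np.round(s["ee_pos"][:2],4)))
        if abs(f)>flim: break
        z-=.001
    env.pause(.2); s=env.sense(); print("hold z %.4f f %.2f"%(s["ee_pos"][2],s["wrist_force"][2]-b),s["t"])
E
python3 - <<'E'
from press import *
press(.587,.094,.049,.006,9)
env.movel([.587,.094,.075],rate=.06); env.pause(.3)
s=env.sense(); print(s["t"],s["ee_pos"],s["wrist_force"])
E
```

```text
base -0.07 t 6.1833
cmd 0.0530 z 0.0528 f 0.35 t 6.47 xy [0.5868 0.0939]
cmd 0.0520 z 0.0519 f 0.44 t 6.72 xy [0.5869 0.094 ]
cmd 0.0510 z 0.0509 f 0.36 t 6.97 xy [0.5869 0.094 ]
cmd 0.0500 z 0.0499 f 1.33 t 7.22 xy [0.587 0.094]
cmd 0.0490 z 0.0491 f 1.21 t 7.47 xy [0.5871 0.094 ]
cmd 0.0480 z 0.0481 f 1.90 t 7.72 xy [0.5872 0.0941]
cmd 0.0470 z 0.0471 f 1.17 t 7.97 xy [0.5872 0.094 ]
cmd 0.0460 z 0.0461 f 2.23 t 8.22 xy [0.5872 0.094 ]
cmd 0.0450 z 0.0451 f 2.33 t 8.47 xy [0.5872 0.094 ]
cmd 0.0440 z 0.0441 f 3.83 t 8.72 xy [0.5871 0.0941]
cmd 0.0430 z 0.0434 f 6.41 t 8.97 xy [0.5872 0.0941]
cmd 0.0420 z 0.0433 f 12.55 t 9.22 xy [0.5872 0.0941]
hold z 0.0433 f 12.62 9.4167
10.4167 [0.58682827 0.09398466 0.07470319] [-0.17643784 -0.06426552  0.25667306]
```

The press went cleanly to the stop at z=0.0433 and the force returned to about 0 on release. Next I'll check that the button came up, then move over the green button.

Run:
```python
from press import *
from h import *
from station import tip_of
R=np.load("R.npy")
env.movel([.587,.094,.13],rate=.2)
env.movel([.596,.275,.13],rate=.2)
s=env.sense(); print(s["t"],s["ee_pos"])
p,d=viewer.read_camera("wrist"); cv2.imwrite("pics/w2.png",p[:,:,::-1])
print(tip_of("wrist","order_done_top"))
i=viewer.camera_info("wrist"); T=np.eye(4); T[:3,:3]=s["tcp_rot"]; T[:3,3]=s["ee_pos"]; M=T@i["T_tool_cam"]
hsv=cv2.cvtColor(p,cv2.COLOR_RGB2HSV).astype(int)
vv,uu=np.where((hsv[...,0]>45)&(hsv[...,0]<80)&(hsv[...,1]>120))
n=cv2.undistortPoints(np.c_[uu,vv].astype(float).reshape(-1,1,2),i["intrinsics"],i["dist_coeffs"]).reshape(-1,2); D=d[vv,uu]
w=np.c_[n[:,0]*D,-n[:,1]*D,-D]@M[:3,:3].T+M[:3,3]; w=w[abs(w[:,2]-.058)<.008]
w=w[np.linalg.norm(w[:,:2]-[.596,.275],axis=1)<.04]
print(len(w),((w.min(0)+w.max(0))/2).round(4),np.ptp(w,axis=0).round(4),w[:,2].max())
p,d=viewer.read_camera("top"); print(tip_of("top","confirm_blue_top"))
```

```text
11.9 [0.59620646 0.27331673 0.12948854]
[{'at': [0.5953, 0.2777, 0.0624], 'score': 0.59}]
1482 [0.5999 0.2756 0.0588] [0.0386 0.042  0.0099] 0.0638090319244776
[{'at': [0.5875, 0.0908, 0.051], 'score': 0.4}, {'at': [0.5549, -0.2896, 0.0043], 'score': 0.3}]
```

View pics/w2.png

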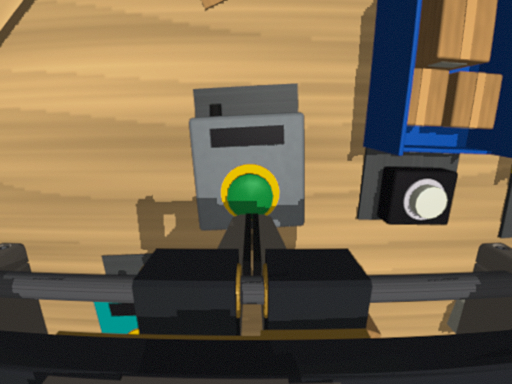

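The wrist view shows the green button at (250,192) on the grey console, ahead of the fingertips. The blue bin's white button is up at (430,200). I'll press the green button at (0.597, 0.2755).

Run:
```python
from press import *
from h import *
x,y=.597,.2755
press(x,y,.061,.008,11)
env.movel([x,y,.09],rate=.06); env.movel([x,y,.2],rate=.2); env.pause(.2)
s=env.sense(); print(s["t"],s["ee_pos"],s["wrist_force"])
p,d=viewer.read_camera("wrist"); cv2.imwrite("pics/w3.png",p[:,:,::-1])
i=viewer.camera_info("wrist"); T=np.eye(4); T[:3,:3]=s["tcp_rot"]; T[:3,3]=s["ee_pos"]; M=T@i["T_tool_cam"]
hsv=cv2.cvtColor(p,cv2.COLOR_RGB2HSV).astype(int)
vv,uu=np.where((hsv[...,0]>45)&(hsv[...,0]<80)&(hsv[...,1]>120))
n=cv2.undistortPoints(np.c_[uu,vv].astype(float).reshape(-1,1,2),i["intrinsics"],i["dist_coeffs"]).reshape(-1,2); D=d[vv,uu]
w=np.c_[n[:,0]*D,-n[:,1]*D,-D]@M[:3,:3].T+M[:3,3]
w=w[np.linalg.norm(w[:,:2]-[x,y],axis=1)<.03]
print(len(w),np.percentile(w[:,2],[5,50,95]).round(4))
p,d=viewer.read_camera("scene"); cv2.imwrite("pics/s3.png",p[:,:,::-1])
```

```text
base 0.22 t 13.0083
cmd 0.0650 z 0.0649 f 0.09 t 13.29 xy [0.5969 0.2754]
cmd 0.0640 z 0.0640 f -0.64 t 13.54 xy [0.597  0.2755]
cmd 0.0630 z 0.0629 f -1.27 t 13.79 xy [0.597  0.2754]
cmd 0.0620 z 0.0619 f 0.10 t 14.04 xy [0.597  0.2755]
cmd 0.0610 z 0.0611 f 0.06 t 14.29 xy [0.5971 0.2756]
cmd 0.0600 z 0.0602 f 2.11 t 14.54 xy [0.5971 0.2756]
cmd 0.0590 z 0.0591 f 1.70 t 14.79 xy [0.5972 0.2756]
cmd 0.0580 z 0.0579 f 2.73 t 15.04 xy [0.5971 0.2756]
cmd 0.0570 z 0.0569 f 2.07 t 15.29 xy [0.5971 0.2756]
cmd 0.0560 z 0.0559 f 0.92 t 15.54 xy [0.5971 0.2756]
cmd 0.0550 z 0.0549 f 2.22 t 15.79 xy [0.5971 0.2756]
cmd 0.0540 z 0.0539 f 1.92 t 16.04 xy [0.5971 0.2755]
cmd 0.0530 z 0.0535 f 5.41 t 16.29 xy [0.5971 0.2756]
cmd 0.0520 z 0.0534 f 10.66 t 16.54 xy [0.5972 0.2756]
cmd 0.0510 z 0.0533 f 16.21 t 16.79 xy [0.5972 0.2756]
hold z 0.0533 f 16.89 16.9917
18.6917 [0.59626214 0.27502056 0.19823193] [ 0.16808101  0.66367235 -0.09209658]
931 [0.05   0.053  0.0546]
```

View pics/s3.png

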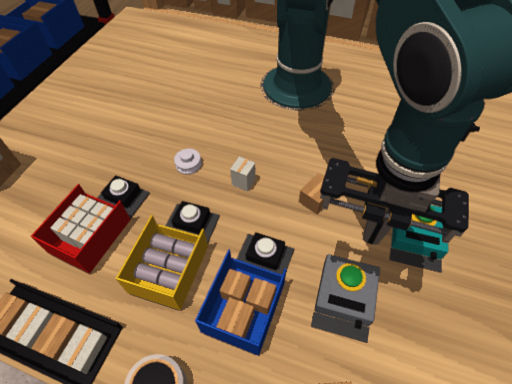

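View pics/w3.png

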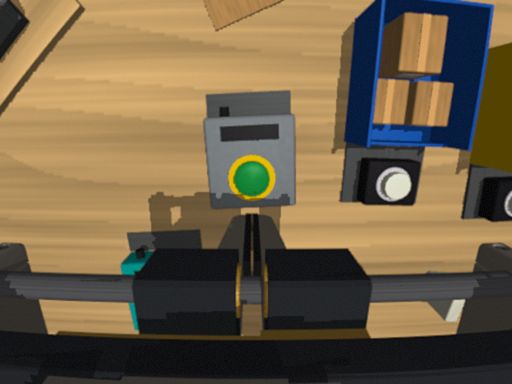

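The green button at scene (351,275) is now low in its ring. Its surface is about 53 mm high at the median, against about 59 to 61 mm before, so it is latched. The white buttons are up, and the cartons (242,173), (316,193) and pulley (187,160) are where they were. The arm is clear, so I'm handing in.

Run:
```python
from station import workorder
print(workorder.finish_job())
```

```text
the job is handed in; nothing more can be done
None
```

I pressed the blue bin's white button and let it come back up, then pressed the grey console's green button until it latched. I withdrew to 0.2 m and handed in at about 19 s of the 38 s allowed; no verdict was reported.

- **White button:** it went down to its stop at z = 0.0433 m with about 12.6 N. On release the wrist force went back to about 0, and the wrist picture showed it up again before I moved on to the green one.
- **Green button:** it went down to its stop at z = 0.0533 m with about 17 N. Its surface now measures about 53 mm high at the median, against about 59–61 mm before.
- **Everything else:** the last scene picture shows all three white buttons up and the loose cartons and pulley in their places by eye. The arm was touching nothing. I did not measure the carton and pulley positions again.

**Disagreement:** the position estimates for the green button differed by up to about 8 mm in x (0.592 to 0.600 m). I pressed at 0.597 m, well within its 44 mm width.

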